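# Seat the shaker platform on its pins

## Robot

A 6-joint arm with a two-finger parallel gripper is mounted at the origin on the work surface. World frame = base frame: x ahead of the robot, y to its left, z up, the work surface at z = 0. Lengths are in mm, angles in rad, forces in N, time in s.
With the tool pointing down it reaches from about 250 to 800 mm from the base axis. Payload 3.9 kg.
Tool frame: the origin (TCP) lies at the centre of the arm's flange, where the gripper is bolted on; the fingertips stand 173 mm ahead of it and the grasp point (between the pads) lies 155 mm ahead of it; z points along the fingers, y is the line along which they close (so a half turn about z gives the same grasp; the last joint's range is limited). The gripper opens to 85 mm and grips with 20 to 120 N. Pads are 22 mm wide; open, the fingers measure 114 mm over their backs; the gripper's body (76 mm by 85 mm) begins 54 mm behind the grasp point. The pads swing forward as they close: fully open they stand 13 mm farther back than shut.
Start: joints at [1.173, 0.26, -0.138, 1.173, 0, 1.571], TCP at [203.375, 483.998, 404.704] pointing down, gripper open.
Joint ranges: [-2.78, 2.78], [-0.83, 1.72], [-1.28, 1.37], [-1.9, 2.12], [-1.57, 1.48], [-3.14, 3.14]. Speed limits (rad/s): [2.57, 2.57, 3.14, 3.14, 3.14, 3.14].

## Interface

Orientations are given as a unit quaternion [w, x, y, z].
In Python, from rig import ctrl gives the robot as it stands. The module is installed in compiled form; this text tells all that it offers.
- The arm moves only by the shell command python3 -m handwheel 'ROWS' [OPENING] [FORCE]. ROWS is a JSON object of lists of equal length, an entry for each row: "dp": the shift along the tool's x, y, z in cm, a list of three; "rotation": the turn, a rotation vector about the tool's x, y, z in degrees, a list of three. A call has exactly 10 rows; each row is the pose to reach, as a shift and turn from the pose commanded when the call began, along the tool's axes at that moment; what a row does not reach only later rows make up. A row lasts 1/10 s, in which the tool goes at most 50 mm and 8.59 degrees, less where a joint would pass 70% of its speed; a pose out of reach is approached as far as the arm can. A call with a gripper value outside its range is refused whole. OPENING is the finger opening in cm, from 0 to 8.54, set as the call begins (- or left out, the last holds). The fingers move at their own pace and stop on an object; FORCE is the grip in N (left out, the last holds). Time passes only in rows, so rows that repeat a pose let the fingers close, or fill a call up. It gives the time, the measured TCP pose, the force, the opening and the grip force at its end, in the units of the state.
- ctrl.get_state(): the state, without advancing time (a new reading comes with each control period).
- ctrl.grab_frame(name): name is "scene" or "top" or "wrist"; returns a dict with "color" (480x640x3 uint8, red, green, blue), "intrinsics" (3x3 intrinsics, pixels), "eye" and "attitude" of the camera in the world; the wrist camera has in their place "mount" (4x4, takes a point from camera to tool coordinates, whose origin is the TCP and whose axes are the flange's). Camera axes: x right, y down, z forward; pixel columns grow to the right and rows downward; lengths in mm; the calibration is good to about 2 mm. A picture is of the moment at which its call begins: read the wrist's pose just before it. There is no depth.
- ctrl.sign_off(): hands the job in; it is judged then, once.
The state is a dict: "time": time; "joint_pos": joint angles; "joint_velocities": joint speeds; "joint_torque": joint torques, N m; "eef_pos": TCP position; "orientation": TCP orientation; "ft_force": force on the tool from outside, world axes, zero at the start; "ft_torque": the same for the moment, N m; "opening": finger opening in mm; "grasp_force": force on a finger pad.
Only numpy, scipy, OpenCV 4.12 (cv2) and the standard library are available. Lean on these libraries where they do the work, as an engineer would, in place of code of your own. Each camera call takes 0.05 s, during which the arm holds its last target. There are 200 camera calls.

## Task

The platform plate of the orbital shaker has been left riding on top of its two locating pins. Push it with the fingertips back against the fence and along it until both holes drop over the pins and the plate lies flat on the deck. Do not lift the plate, leave the other things on the bench and deck where they stand, and finish with the hand clear.

Things in the scene. Friction and masses are not known exactly. Their poses are not given: they have to be found in the camera images.
- deck: Orbital shaker fixed to the bench, 240 mm (its x) by 340 mm (its y). Origin: centre of its underside, on the bench; its flat deck is 70 mm above. Its x axis points away from the robot, towards the fence (yaw within 15 degrees). Two steel locating pins stand on the deck at x = +44.5 mm, y = +30 and -30 mm.
- fence (a point): Middle of the top edge of the fence's face that looks to the robot: a steel bar along the deck's far side, 300 mm long, 22 mm high above the deck; face at the deck's x = +85 mm, a thin white line at its middle. With the plate pushed squarely against it, the holes are in line with the pins front to back, so sliding the plate along it brings them over the pins.
- seat (a point): Where the plate's origin comes when seated: on the deck's surface at its x = +24.5 mm, y = 0, plate square to the deck. The plate's far edge is then 0.5 mm from the fence and the pin tops stand 4 mm out of its holes.
- plate: Loose aluminium plate, 120 mm (its x) by 160 mm (its y), 6 mm thick, about 0.34 kg, a thin ribbed rubber mat on its near half. Origin: centre of its underside. At the start 10 to 24 mm short of the fence, up to 42 mm to either side, turned up to 6 degrees; its far part rides on the pins' tops, its near edge rests on the deck (tilt about 6 degrees). Slides at a push of a few newtons.
- hole0 (a point): Centre of the plate's left (+y) hole, at the plate's top face: 14 mm through hole at the plate's x = +20 mm, y = +30 mm (40 mm from its far edge).
- hole1 (a point): Centre of the plate's right (-y) hole, the same at y = -30 mm.
- near_edge (a point): Middle of the plate's near edge, at its underside.
- pin0 (a point): Foot of the left (+y) locating pin, at the deck's surface. The pin is 10 mm across with a round top, 10 mm tall.
- pin1 (a point): Foot of the right (-y) locating pin, the same.
- vial_a: Capped amber glass vial, 24 mm across, 45 mm tall, standing on a near corner of the shaker deck. Bystander. Origin: centre of its underside.
- vial_b: The same kind of vial, on the other near corner of the deck. Bystander. Origin: centre of its underside.
- media_bottle: Clear glass bottle with a cap, 70 mm across, 150 mm tall, on the bench to the left, nearer the robot. Bystander. Origin: centre of its underside.
- beaker: Glass beaker, 68 mm across, 85 mm tall, on the bench to the right. Bystander. Origin: centre of its underside.
- spray_bottle: Spray bottle, 80 mm across, 188 mm tall, on the bench at the right, farther from the robot. Bystander. Origin: centre of its underside.
- tip_box: Pipette tip box, 85 x 120 x 63 mm, on the bench to the right. Bystander. Origin: centre of its underside.
- tube_rack: Rack with eight capped tubes, 70 x 170 mm, 106 mm tall, on the bench at the left, farther from the robot. Bystander. Origin: centre of its underside.
Not all that is in view belongs to the job. Leave any green look-alike of the plate alone.

How it is judged (in metres and radians):
At the end, for the whole second after the job is handed in: Both holes are centred on their pins to within 3.5 mm, the plate's top at the holes is less than 8.5 mm above the deck (6 mm when flat), the plate is level within 0.03 rad and at rest (horizontal distance between hole0 and pin0 below 0.0035 m and horizontal distance between hole1 and pin1 below 0.0035 m and height (world z) of each of hole0, hole1 below 0.0785 m and angle between plate's own z axis and vertical below 0.03 rad and linear speed of plate below 0.01 m/s); the robot touches nothing.
It fails at once if the plate is lifted or carried (its near edge rises more than 15 mm above the deck, or a hole more than 20 mm above where it ends up) (height (world z) of near_edge above 0.085 m or height (world z) of any of hole0, hole1 above 0.096 m).
It fails at once if a bystander is pushed more than 20 mm away or knocked over (distance of any of vial_a, vial_b, media_bottle, beaker, spray_bottle, tip_box, tube_rack from where it was at the start of the episode above 0.02 m or angle between any of vial_a, vial_b, media_bottle, beaker, spray_bottle, tip_box, tube_rack's own z axis and vertical above 0.5 rad).
It also fails if it takes over 58 s, if anything falls off the work surface, if the arm or the gripper's body presses on something with over 40 N, if the wrist force passes 120 N, or if a joint passes its speed limit or range.

## Working session

There is one attempt and no reset: what is moved stays moved. The work goes in short steps, Python scripts to look and compute and a shell command to move; the robot and the scene stay as the last step left them, time stands still between calls to the robot, and variables do not carry over. Pictures are saved under pics/ and viewed, at most 10 in all, crops included, and the job is handed in when it is done.

```bash
mkdir -p pics; cat > h.py <<'E'
import numpy as np, cv2, json
from rig import ctrl
from scipy.spatial.transform import Rotation as R
def rot(q): return R.from_quat([q[1],q[2],q[3],q[0]]).as_matrix()
def snap(n,f):
    s=ctrl.get_state(); d=ctrl.grab_frame(n); cv2.imwrite('pics/'+f,d['color'][:,:,::-1])
    K=np.array(d['intrinsics'])
    if n=='wrist':
        M=np.array(d['mount']); T=np.eye(4);T[:3,:3]=rot(s['orientation']);T[:3,3]=s['eef_pos']; W=T@M; Rm,e=W[:3,:3],W[:3,3]
    else:
        a=np.array(d['attitude']); Rm=a if a.shape==(3,3) else rot(a); e=np.array(d['eye'])
    np.savez('pics/'+f+'.npz',K=K,R=Rm,e=e); return d
def px(f,u,v,z):
    c=np.load('pics/'+f+'.npz'); r=c['R']@np.linalg.inv(c['K'])@[u,v,1]; return c['e']+r*(z-c['e'][2])/r[2]
def proj(f,p):
    c=np.load('pics/'+f+'.npz'); q=c['K']@(c['R'].T@(np.array(p)-c['e'])); return q[:2]/q[2]
E
python3 - <<'E'
from h import *
for n in ['scene','top']:
    d=snap(n,n+'0.png'); print(n,d['eye'],np.round(d['attitude'],3).tolist(),d['intrinsics'])
s=ctrl.get_state(); print({k:np.round(v,3).tolist() for k,v in s.items()})
E
```

```text
scene [1367.70863967  407.93838571  745.5956304 ] [-0.247, 0.482, 0.738, -0.404] [[547.22394268   0.         338.79907093]
 [  0.         547.22394268 242.00529491]
 [  0.           0.           1.        ]]
top [ 455.10195649   -5.7491183  1162.09998467] [-0.014, 0.709, -0.705, 0.011] [[434.46664667   0.         322.03796608]
 [  0.         434.46664667 231.67662356]
 [  0.           0.           1.        ]]
{'time': 0.1, 'joint_pos': [1.173, 0.261, -0.139, 1.173, 0.0, 1.571], 'joint_velocities': [0.001, -0.001, 0.003, -0.0, -0.0, -0.0], 'joint_torque': [-0.0, -40.651, 25.453, 0.01, 0.0, 0.0], 'eef_pos': [203.273, 483.689, 403.942], 'orientation': [-0.0, 0.198, 0.98, -0.001], 'ft_force': [-0.259, 0.279, 0.095], 'ft_torque': [-0.004, -0.016, -0.029], 'grasp_force': 0.0, 'opening': 85.491}
```

View pics/top0.png

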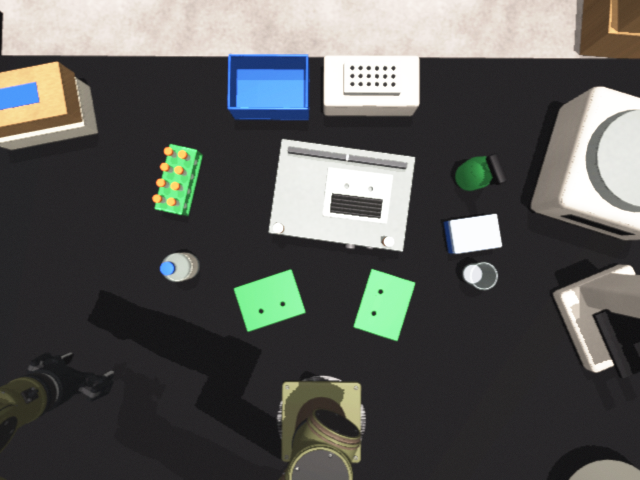

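View pics/scene0.png

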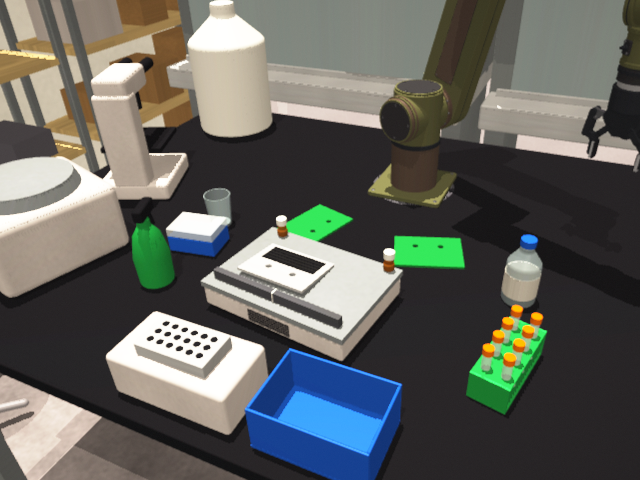

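The plate candidates in the top view are the white plate with the black mat on the deck at (357,195), and two green look-alikes on the bench at (270,300) and (385,305). By the description it is the white one. I'll check it in a close crop.

```bash
python3 - <<'E'
from h import *
im=cv2.imread('pics/top0.png')[130:260,260:425]; cv2.imwrite('pics/c0.png',cv2.resize(im,None,fx=4.6,fy=4.6,interpolation=cv2.INTER_CUBIC))
E
```

```text
(no output)
```

View pics/c0.png

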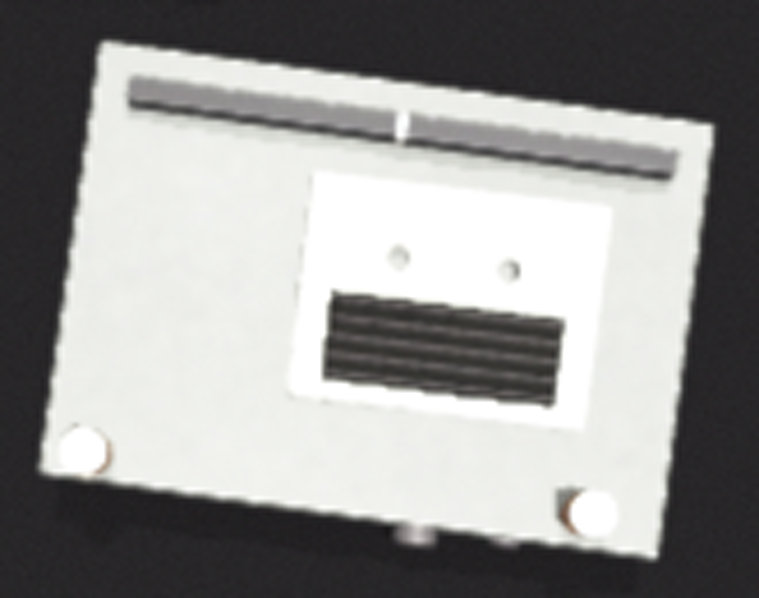

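The crop shows the white plate, with corners (313,172), (613,206), (584,430) and (290,395), its two holes at (399,257) and (509,269), the fence mark at (402,135), and a vial on each near corner. It sits to the right of the seat (-y).

```bash
cat > deck.py <<'E'
from h import *
f='top0.png'; P=lambda c,z: px(f,260+c[0]/4.6-.4,130+c[1]/4.6-.4,z)
if __name__=='__main__':
    D=np.array([P(c,70) for c in [(102,42),(713,126),(658,557),(42,472)]]); print(D.round(1).tolist())
    print([np.linalg.norm(D[i]-D[i-1]).round(1) for i in range(4)])
    x=(D[0]+D[1]-D[2]-D[3])[:2]; y=(D[0]+D[3]-D[1]-D[2])[:2]
    yaw=np.mean([np.arctan2(x[1],x[0]),np.arctan2(-y[0],y[1])]); c=D.mean(0)[:2]
    print('yaw',yaw,np.arctan2(x[1],x[0]),np.arctan2(-y[0],y[1]),'c',c)
    U=np.array([[np.cos(yaw),-np.sin(yaw)],[np.sin(yaw),np.cos(yaw)]])
    loc=lambda p: (U.T@(p[:2]-c)).round(1)
    print('fence',loc(P((402,138),92)))
    for n,q,z in [('FL',(313,172),86),('FR',(613,206),86),('NR',(584,430),75),('NL',(290,395),75),('h0',(399,257),82),('h1',(509,269),82),('va',(83,450),115),('vb',(592,512),115)]:
        print(n,loc(P(q,z)),P(q,z).round(0))
    w=lambda a,b,z:(U@[a,b]+c).round(1)
    print('seat',w(24.5,0,70))
E
python3 deck.py; python3 -m handwheel '{"dp":[[0,0,0],[0,0,0],[0,0,0],[0,0,0],[0,0,0],[0,0,0],[0,0,0],[0,0,0],[0,0,0],[0,0,0]],"rotation":[[0,0,0],[0,0,0],[0,0,0],[0,0,0],[0,0,0],[0,0,0],[0,0,0],[0,0,0],[0,0,0],[0,0,0]]}' 0
```

```text
[[729.7, 103.4, 70.0], [685.1, -233.1, 70.0], [448.2, -202.9, 70.0], [492.3, 133.8, 70.0]]
[np.float64(239.4), np.float64(339.4), np.float64(238.8), np.float64(339.6)]
yaw -0.1290021909989898 -0.12695138309810544 -0.13105299889987412 c [588.81271031 -49.67878454]
fence [84.9 -0.5]
FL [61.3 44.7] [655. -13.  86.]
FR [  64.8 -118.6] [ 638. -176.   86.]
NR [ -56.8 -120.4] [ 517. -162.   75.]
NL [-59.5  40.8] [535.  -2.  75.]
h0 [22.3 -7.8] [610. -60.  82.]
h1 [ 23.9 -67.8] [ 604. -120.   82.]
va [-105.8  143.9] [502. 107. 115.]
vb [-101.9 -124.7] [ 472. -160.  115.]
seat [613.1 -52.8]
time: 1.1
eef_pos: [203.4, 484.0, 404.7]
orientation: [-0.0, 0.198, 0.98, 0.0]
ft_force: [0.5, -0.3, 0.5]
opening: -0.3
grasp_force: 0.0
```

Deck pose is consistent: 239 x 339 mm, fence at x = 84.9. In the deck frame the plate is about 21.5 mm short in x, 38 mm towards -y and turned about 1.3°. Next I'll move behind the near edge, with the fingers spread along the deck's y.

```bash
cat >> h.py <<'E'
YAW,C=-0.129,np.array([588.8,-49.7])
U=np.array([[np.cos(YAW),-np.sin(YAW)],[np.sin(YAW),np.cos(YAW)]])
def goto(dx,dy,z,yd):  # TCP at deck x,y, world z, tool-y direction angle in deck frame (deg) -> dp cm, rotz deg
    s=ctrl.get_state(); Rm=rot(s['orientation']); p=np.r_[U@[dx,dy]+C,z]
    a=np.arctan2(Rm[1,1],Rm[0,1]); r=-(np.degrees(YAW-a)+yd); r=(r+180)%360-180
    print('dp',(Rm.T@(p-s['eef_pos'])/10).round(2),'rz',round(r,2),'tilt z',Rm[:,2].round(3),'j6',round(s['joint_pos'][5],2))
def where():
    s=ctrl.get_state(); print('deck',(U.T@(np.array(s['eef_pos'])[:2]-C)).round(1),'z',round(s['eef_pos'][2],1),'F deck',(U.T@np.array(s['ft_force'])[:2]).round(1),'Fz',round(s['ft_force'][2],1),'t',s['time'],'open',s['opening'])
E
python3 -m handwheel '{"dp":[[-3,-2.4,0],[-7,-5.6,0],[-11,-8.9,0],[-15,-12.1,0],[-19,-15.4,0],[-23,-18.6,0],[-27,-21.8,0],[-31,-25,0],[-34,-27.5,0],[-36,-29.1,0]],"rotation":[[0,0,-1],[0,0,-3],[0,0,-5],[0,0,-7],[0,0,-9],[0,0,-11],[0,0,-13],[0,0,-14],[0,0,-15],[0,0,-15.5]]}' 7
python3 -c "
from h import *
goto(-80,-38,300,90)"
```

```text
time: 2.1
eef_pos: [423.7, 73.4, 405.0]
orientation: [0.001, 0.065, 0.998, -0.0]
ft_force: [-0.4, 0.4, -0.7]
opening: 69.7
grasp_force: 0.0
dp [ -9.96 -13.86  10.52] rz -0.07 tilt z [ 0.001 -0.001 -1.   ] j6 0.3
```

```bash
python3 -m handwheel '{"dp":[[-2,-2.8,0],[-5,-7,0],[-8,-11,0],[-9.5,-13.3,1],[-10,-13.9,4],[-10,-13.9,7.5],[-10,-13.9,11],[-10,-13.9,13.5],[-10,-13.9,14.5],[-10,-13.9,14.5]],"rotation":[[0,0,0],[0,0,0],[0,0,0],[0,0,0],[0,0,0],[0,0,0],[0,0,0],[0,0,0],[0,0,0],[0,0,0]]}'
python3 -c "
from h import *
where(); goto(-80,-38,240,90); snap('wrist','w1.png')
for p in [(-57,0),(62.8,0)]: pass
"
```

```text
time: 3.1
eef_pos: [503.5, -74.2, 258.6]
orientation: [-0.001, 0.064, 0.998, 0.0]
ft_force: [-0.4, 1.1, -0.5]
opening: 70.0
grasp_force: 0.0
deck [-81.4 -35.3] z 258.6 F deck [-0.6  1. ] Fz -0.5 t 3.1 open 69.95313804540383
dp [-0.15 -0.27  1.86] rz 0.1 tilt z [-0.003  0.    -1.   ] j6 -0.02
```

View pics/w1.png

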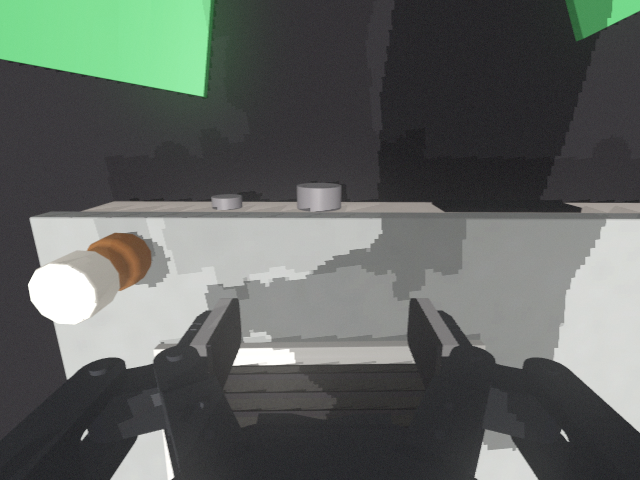

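The view from behind shows the near edge of the plate at rows 345–362 between the finger pads, and the vial well left of the left finger. Pad tip corners are at (240,299) and (408,299), 70 mm apart, which gives the tip depth.

```bash
python3 -c "
from h import *
d=ctrl.grab_frame('wrist'); K=np.array(d['intrinsics']); M=np.array(d['mount'])
dep=K[0,0]*70/168
for u in (240,408): print(M@np.r_[np.linalg.inv(K)@[u,299,1]*dep,1])
for v in (345,362):
  for z in (70,76): print(v,z,U.T@(px('w1.png',320,v,z)[:2]-C))
"
python3 -m handwheel '{"dp":[[0,0,0.3],[0,0,0.7],[0,0,1.0],[0,0,1.2],[0,0,1.3],[0,0,1.3],[0,0,1.3],[0,0,1.3],[0,0,1.3],[0,0,1.3]],"rotation":[[0,0,0],[0,0,0],[0,0,0],[0,0,0],[0,0,0],[0,0,0],[0,0,0],[0,0,0],[0,0,0],[0,0,0]]}'
python3 -c "
from h import *
where()"
```

```text
[  6.5648316  -35.38735329 167.39756685   1.        ]
[  6.6555519  34.6125514 167.3260555   1.       ]
345 70 [-53.36960865 -37.52152199]
345 76 [-57.14018176 -37.46609778]
362 70 [-43.53971622 -37.52138474]
362 76 [-47.68262961 -37.46596573]
time: 4.2
eef_pos: [504.1, -74.3, 246.7]
orientation: [0.0, 0.064, 0.998, -0.0]
ft_force: [0.0, 0.1, -0.6]
opening: 70.1
grasp_force: 0.0
deck [-80.8 -35.3] z 246.7 F deck [-0.   0.1] Fz -0.6 t 4.2 open 70.05160752783345
```

```bash
python3 -m handwheel '{"dp":[[0,0,0.2],[0,0,0.35],[0,0,0.5],[0,0,0.55],[0,0,0.6],[0,-0.2,0.65],[0,-0.2,0.7],[0,-0.2,0.7],[0,-0.2,0.7],[0,-0.2,0.7]],"rotation":[[0,0,0],[0,0,0],[0,0,0],[0,0,0],[0,0,0],[0,0,0],[0,0,0],[0,0,0],[0,0,0],[0,0,0]]}'
python3 -c "
from h import *
where()"
python3 -m handwheel '{"dp":[[0,0,0.05],[0,0,0.1],[0,0,0.15],[0,0,0.2],[0,0,0.25],[0,0,0.3],[0,0,0.3],[0,0,0.3],[0,0,0.3],[0,0,0.3]],"rotation":[[0,0,0],[0,0,0],[0,0,0],[0,0,0],[0,0,0],[0,0,0],[0,0,0],[0,0,0],[0,0,0],[0,0,0]]}'
python3 -c "
from h import *
where()"
```

```text
time: 5.2
eef_pos: [503.9, -76.3, 239.8]
orientation: [0.0, 0.064, 0.998, 0.0]
ft_force: [0.1, 0.4, 0.1]
opening: 70.1
grasp_force: 0.0
deck [-80.8 -37.3] z 239.8 F deck [0.1 0.4] Fz 0.1 t 5.2 open 70.12058087729612
time: 6.2
eef_pos: [503.8, -76.3, 236.7]
orientation: [0.0, 0.064, 0.998, -0.0]
ft_force: [-0.7, 0.7, -0.2]
opening: 70.3
grasp_force: 0.0
deck [-80.8 -37.3] z 236.7 F deck [-0.8  0.6] Fz -0.2 t 6.2 open 70.32651130645297
```

```bash
python3 -m handwheel '{"dp":[[0,0,0.05],[0,0,0.1],[0,0,0.15],[0,0,0.2],[0,0,0.25],[0,0,0.25],[0,0,0.25],[0,0,0.25],[0,0,0.25],[0,0,0.25]],"rotation":[[0,0,0],[0,0,0],[0,0,0],[0,0,0],[0,0,0],[0,0,0],[0,0,0],[0,0,0],[0,0,0],[0,0,0]]}'
python3 -c "
from h import *
where()"
```

```text
time: 7.2
eef_pos: [503.7, -76.3, 235.7]
orientation: [0.0, 0.064, 0.998, -0.0]
ft_force: [-4.2, 0.8, 12.0]
opening: 70.5
grasp_force: 6.0
deck [-80.9 -37.3] z 235.7 F deck [-4.3  0.3] Fz 12.0 t 7.2 open 70.52714077883033
```

Deck contact is at TCP z ≈ 235.9. I'll raise about 1.7 mm and push forward.

```bash
python3 -m handwheel '{"dp":[[0,0,-0.2],[0,0,-0.33],[-0.1,0,-0.33],[-0.4,0,-0.33],[-0.7,0,-0.33],[-1.0,0,-0.33],[-1.3,0,-0.33],[-1.6,0,-0.33],[-1.8,0,-0.33],[-2,0,-0.33]],"rotation":[[0,0,0],[0,0,0],[0,0,0],[0,0,0],[0,0,0],[0,0,0],[0,0,0],[0,0,0],[0,0,0],[0,0,0]]}'
python3 -c "
from h import *
where()"
python3 -m handwheel '{"dp":[[-0.1,0,0],[-0.2,0,0],[-0.3,0,0],[-0.4,0,0],[-0.5,0,0],[-0.6,0,0],[-0.7,0,0],[-0.8,0,0],[-0.9,0,0],[-1,0,0]],"rotation":[[0,0,0],[0,0,0],[0,0,0],[0,0,0],[0,0,0],[0,0,0],[0,0,0],[0,0,0],[0,0,0],[0,0,0]]}'
python3 -c "
from h import *
where(); snap('top','top1.png')"
```

```text
time: 8.2
eef_pos: [523.4, -78.8, 237.2]
orientation: [-0.001, 0.064, 0.998, 0.0]
ft_force: [-2.5, 1.0, 0.2]
opening: 69.6
grasp_force: 1.1
deck [-61.1 -37.2] z 237.2 F deck [-2.6  0.7] Fz 0.2 t 8.2 open 69.64400393584516
time: 9.2
eef_pos: [533.6, -80.1, 237.5]
orientation: [-0.0, 0.064, 0.998, 0.0]
ft_force: [-3.0, 0.0, -0.5]
opening: 70.0
grasp_force: 1.0
deck [-50.8 -37.3] z 237.5 F deck [-3.  -0.3] Fz -0.5 t 9.2 open 70.04950435846183
```

```bash
python3 -m handwheel '{"dp":[[-0.05,0,0],[-0.1,0,0],[-0.15,0,0],[-0.2,0,0],[-0.25,0,0],[-0.3,0,0],[-0.35,0,0],[-0.4,0,0],[-0.4,0,0],[-0.4,0,0]],"rotation":[[0,0,0],[0,0,0],[0,0,0],[0,0,0],[0,0,0],[0,0,0],[0,0,0],[0,0,0],[0,0,0],[0,0,0]]}'
python3 -c "
from h import *
where()"
python3 -m handwheel '{"dp":[[-0.05,0,0],[-0.1,0,0],[-0.15,0,0],[-0.2,0,0],[-0.25,0,0],[-0.3,0,0],[-0.3,0,0],[-0.3,0,0],[-0.3,0,0],[-0.3,0,0]],"rotation":[[0,0,0],[0,0,0],[0,0,0],[0,0,0],[0,0,0],[0,0,0],[0,0,0],[0,0,0],[0,0,0],[0,0,0]]}'
python3 -c "
from h import *
where()"
```

```text
time: 10.25
eef_pos: [537.7, -80.6, 237.5]
orientation: [0.0, 0.064, 0.998, 0.0]
ft_force: [-0.9, -0.9, 0.2]
opening: 69.9
grasp_force: 0.8
deck [-46.7 -37.2] z 237.5 F deck [-0.8 -1. ] Fz 0.2 t 10.25 open 69.88455920787622
time: 11.25
eef_pos: [539.4, -80.8, 237.3]
orientation: [-0.001, 0.064, 0.998, 0.0]
ft_force: [-6.1, 0.7, 2.8]
opening: 70.0
grasp_force: 2.9
deck [-45.  -37.2] z 237.3 F deck [-6.2 -0.1] Fz 2.8 t 11.25 open 70.0279817194349
```

```bash
python3 -m handwheel '{"dp":[[-0.05,0,0],[-0.1,0,0],[-0.15,0,0],[-0.2,0,0],[-0.25,0,0],[-0.25,0,0],[-0.25,0,0],[-0.25,0,0],[-0.25,0,0],[-0.25,0,0]],"rotation":[[0,0,0],[0,0,0],[0,0,0],[0,0,0],[0,0,0],[0,0,0],[0,0,0],[0,0,0],[0,0,0],[0,0,0]]}'
python3 -c "
from h import *
where(); snap('top','top2.png')
im=cv2.imread('pics/top2.png')[130:260,260:425]; cv2.imwrite('pics/c2.png',cv2.resize(im,None,fx=4.6,fy=4.6,interpolation=cv2.INTER_CUBIC))"
```

```text
time: 12.25
eef_pos: [540.3, -80.9, 237.1]
orientation: [-0.003, 0.064, 0.998, 0.0]
ft_force: [-10.1, 2.0, 6.8]
opening: 70.0
grasp_force: 5.1
deck [-44.1 -37.2] z 237.1 F deck [-10.2   0.7] Fz 6.8 t 12.25 open 69.9522600969525
```

View pics/c2.png

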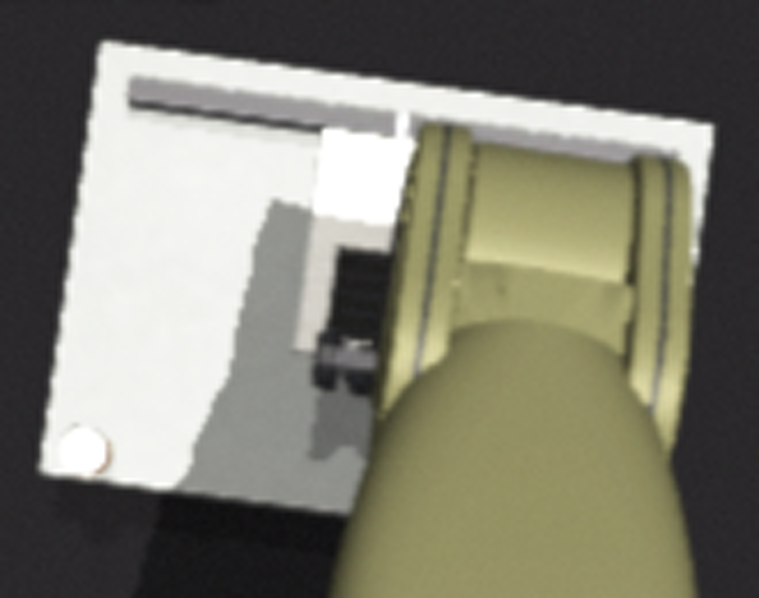

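Far edge of the plate now lies along the fence line at crop (320,130) to the mark, square, and the force has risen to 10 N. Now I'll back off, lift clear and go round to the plate's right (-y) side.

```bash
python3 -m handwheel '{"dp":[[0.4,0,0],[1,0,0],[1.7,0,0],[2.2,0,-0.5],[2.4,0,-2],[2.4,0,-4],[2.4,0,-6],[2.4,0,-7.5],[2.4,0,-8],[2.4,0,-8]],"rotation":[[0,0,0],[0,0,0],[0,0,0],[0,0,0],[0,0,0],[0,0,0],[0,0,0],[0,0,0],[0,0,0],[0,0,0]]}'
python3 -c "
from h import *
where();goto(20,-143,317,0)"
```

```text
time: 13.3
eef_pos: [519.6, -78.3, 318.5]
orientation: [0.001, 0.064, 0.998, -0.0]
ft_force: [-0.3, -0.2, -0.8]
opening: 69.7
grasp_force: 0.0
deck [-65.  -37.3] z 318.5 F deck [-0.3 -0.2] Fz -0.8 t 13.3 open 69.69537536469456
dp [ -8.48 -10.59   0.17] rz 90.1 tilt z [ 0.003 -0.    -1.   ] j6 -0.02
```

```bash
python3 -m handwheel '{"dp":[[-0.5,-0.6,0],[-1.5,-1.8,0],[-2.5,-3.1,0],[-3.5,-4.3,0],[-4.5,-5.6,0],[-5.5,-6.8,0],[-6.5,-8,0],[-7.5,-9.3,0],[-8.2,-10.2,0],[-8.5,-10.6,0]],"rotation":[[0,0,6],[0,0,14],[0,0,22],[0,0,30],[0,0,38],[0,0,46],[0,0,54],[0,0,62],[0,0,70],[0,0,78]]}'
python3 -c "
from h import *
where();goto(20,-143,317,0)"
```

```text
time: 14.3
eef_pos: [590.3, -195.1, 315.9]
orientation: [-0.001, 0.68, 0.733, -0.0]
ft_force: [0.6, -0.1, -0.5]
opening: 70.4
grasp_force: 0.0
deck [  20.2 -144. ] z 315.9 F deck [0.6 0. ] Fz -0.5 t 14.3 open 70.35735100890616
dp [ 0.1   0.   -0.11] rz 11.72 tilt z [-0.001  0.    -1.   ] j6 1.18
```

```bash
python3 -m handwheel '{"dp":[[0,0,0],[0,0,0.5],[0,0,1.5],[0,0,3],[0,0,4.5],[0,0,6],[0,0,7],[0,0,7.6],[0,0,7.7],[0,0,7.7]],"rotation":[[0,0,6],[0,0,12],[0,0,12],[0,0,12],[0,0,12],[0,0,12],[0,0,12],[0,0,12],[0,0,12],[0,0,12]]}'
python3 -c "
from h import *
where();goto(20,-143,237.6,0);d=snap('wrist','w3.png')"
```

```text
time: 15.3
eef_pos: [590.2, -194.2, 240.6]
orientation: [0.0, 0.75, 0.661, 0.0]
ft_force: [0.1, -0.1, -0.4]
opening: 70.3
grasp_force: 0.0
deck [  19.9 -143.1] z 240.6 F deck [ 0.2 -0.1] Fz -0.4 t 15.3 open 70.26756360777803
dp [0.01 0.01 0.3 ] rz 0.13 tilt z [ 0. -0. -1.] j6 1.38
```

View pics/w3.png

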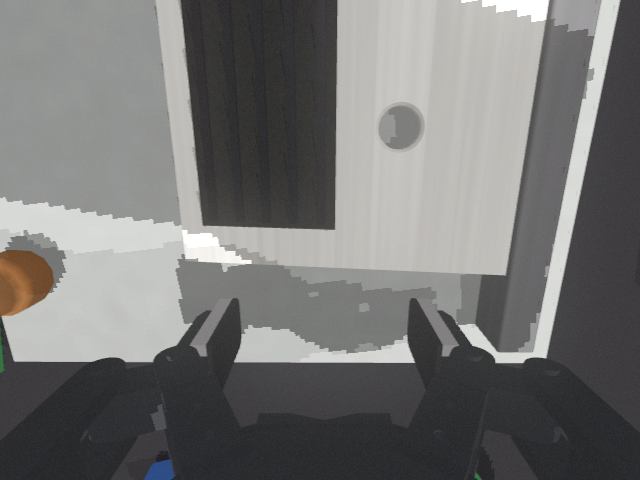

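The wrist view shows the plate's right edge at rows 262–273 just ahead of both fingers, the fence at u ≈ 530–600 clear of the far finger, and hole1 at (401,127).

```bash
python3 -c "
from h import *
L=lambda u,v,z:(U.T@(px('w3.png',u,v,z)[:2]-C)).round(1)
print('hole1',L(401,127,86),'edges',L(183,262,76),L(507,274,88.5))"
python3 -m handwheel '{"dp":[[0,0,0.2],[0,0,0.3],[0.1,0,0.3],[0.3,0,0.3],[0.6,0,0.3],[0.9,0,0.3],[1.2,0,0.3],[1.5,0,0.3],[1.7,0,0.3],[1.8,0,0.3]],"rotation":[[0,0,0],[0,0,0],[0,0,0],[0,0,0],[0,0,0],[0,0,0],[0,0,0],[0,0,0],[0,0,0],[0,0,0]]}'
python3 -c "
from h import *
where()"
```

```text
hole1 [ 46.2 -68. ] edges [ -34.7 -118.8] [  87.4 -118.6]
time: 16.35
eef_pos: [592.3, -176.4, 237.5]
orientation: [0.0, 0.751, 0.661, -0.0]
ft_force: [-0.5, -2.8, 0.6]
opening: 70.0
grasp_force: 1.0
deck [  19.8 -125.2] z 237.5 F deck [-0.2 -2.9] Fz 0.6 t 16.35 open 69.99811259453479
```

```bash
python3 -m handwheel '{"dp":[[0.2,0,0],[0.4,0.02,0],[0.6,0.02,0],[0.8,0.04,0],[1.0,0.04,0],[1.2,0.06,0],[1.4,0.06,0],[1.6,0.08,0],[1.8,0.08,0],[2.0,0.1,0]],"rotation":[[0,0,0],[0,0,0],[0,0,0],[0,0,0],[0,0,0],[0,0,0],[0,0,0],[0,0,0],[0,0,0],[0,0,0]]}'
python3 -c "
from h import *
where()"
python3 -m handwheel '{"dp":[[0.1,0,0],[0.2,0,0],[0.3,0,0],[0.4,0.02,0],[0.5,0.02,0],[0.6,0.02,0],[0.7,0.04,0],[0.8,0.04,0],[0.9,0.04,0],[1.0,0.05,0]],"rotation":[[0,0,0],[0,0,0],[0,0,0],[0,0,0],[0,0,0],[0,0,0],[0,0,0],[0,0,0],[0,0,0],[0,0,0]]}'
python3 -c "
from h import *
where();snap('wrist','w4.png')"
```

```text
time: 17.35
eef_pos: [595.7, -156.5, 237.4]
orientation: [-0.0, 0.751, 0.661, -0.0]
ft_force: [-3.2, -3.6, 1.5]
opening: 70.0
grasp_force: 1.7
deck [  20.6 -105. ] z 237.4 F deck [-2.7 -4. ] Fz 1.5 t 17.35 open 70.00569547990106
time: 18.35
eef_pos: [598.2, -146.4, 237.6]
orientation: [0.0, 0.751, 0.661, 0.001]
ft_force: [-0.6, 0.2, -0.2]
opening: 69.8
grasp_force: 0.2
deck [ 21.7 -94.7] z 237.6 F deck [-0.6  0.1] Fz -0.2 t 18.35 open 69.79026532336648
```

View pics/w4.png

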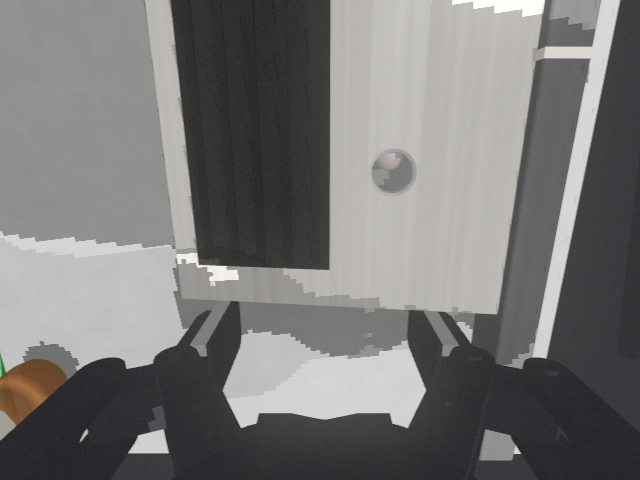

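Pin1's round top now shows in the upper part of hole1 at (390,160), with the hole at (393,171), so a few mm more along the fence are needed.

```bash
python3 -m handwheel '{"dp":[[0.05,0,0],[0.1,0,0],[0.15,0,0],[0.2,0.0,0],[0.25,0.0,0],[0.3,0.0,0],[0.35,0.0,0],[0.4,0.0,0],[0.4,0.0,0],[0.4,0,0]],"rotation":[[0,0,0],[0,0,0],[0,0,0],[0,0,0],[0,0,0],[0,0,0],[0,0,0],[0,0,0],[0,0,0],[0,0,0]]}'
python3 -c "
from h import *
where();snap('wrist','w5.png')"
```

```text
time: 19.4
eef_pos: [598.1, -143.0, 237.5]
orientation: [0.0, 0.751, 0.661, -0.0]
ft_force: [-0.5, -2.7, 0.1]
opening: 69.9
grasp_force: 0.8
deck [ 21.2 -91.3] z 237.5 F deck [-0.1 -2.7] Fz 0.1 t 19.4 open 69.91493961068635
```

View pics/w5.png

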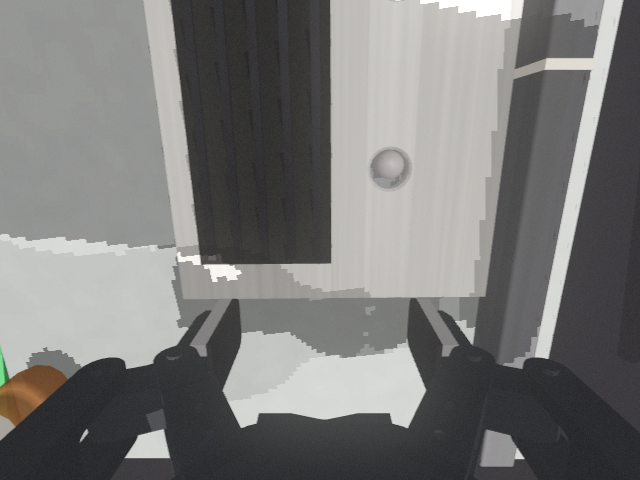

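The plate has dropped: its edge is now level (row 298 at both ends), the fence face shows above it, and pin1 stands in hole1 (pin 388,165; hole 390,168). I'll retreat and verify.

```bash
python3 -m handwheel '{"dp":[[-0.3,0,0],[-0.9,0,0],[-1.6,0,0],[-2.0,0,-0.5],[-2.2,0,-2],[-2.2,0,-4.5],[-2.2,0,-7],[-2.2,0,-9],[-2.2,0,-10],[-2.2,0,-10]],"rotation":[[0,0,0],[0,0,0],[0,0,0],[0,0,0],[0,0,0],[0,0,0],[0,0,0],[0,0,0],[0,0,0],[0,0,0]]}'
python3 -m handwheel '{"dp":[[-1,0,-2],[-4,0,-4],[-8,0,-6],[-12,0,-8],[-16,0,-10],[-19,0,-10],[-21,0,-10],[-22,0,-10],[-22,0,-10],[-22,0,-10]],"rotation":[[0,0,0],[0,0,0],[0,0,0],[0,0,0],[0,0,0],[0,0,0],[0,0,0],[0,0,0],[0,0,0],[0,0,0]]}'
python3 -c "
from h import *
where();snap('top','top6.png')
im=cv2.imread('pics/top6.png')[130:260,260:425]; cv2.imwrite('pics/c6.png',cv2.resize(im,None,fx=4.6,fy=4.6,interpolation=cv2.INTER_CUBIC))"
```

```text
time: 20.45
eef_pos: [595.9, -165.0, 339.3]
orientation: [0.001, 0.751, 0.661, 0.001]
ft_force: [-0.2, 0.5, 1.1]
opening: 70.0
grasp_force: 0.0
time: 21.45
eef_pos: [567.6, -381.8, 436.5]
orientation: [-0.001, 0.75, 0.661, 0.0]
ft_force: [1.1, 0.3, 0.8]
opening: 70.3
grasp_force: 0.0
deck [  21.7 -332.1] z 436.5 F deck [1.1 0.4] Fz 0.8 t 21.45 open 70.26816603988104
```

View pics/c6.png

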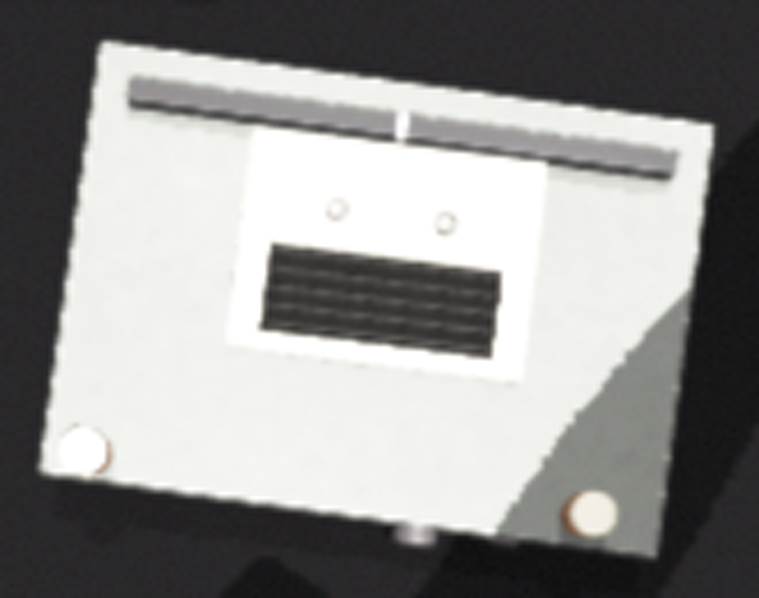

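Both pins show in their holes at (337,209) and (446,223), and the vials haven't moved. A quick numeric check before handing in.

```bash
python3 -c "
from h import *
from deck import P
for c,z in [((337,209),76),((446,223),76),((253,127),76),((548,162),76),((523,381),76),((229,346),76)]: print((U.T@(P(c,z)[:2]-C)).round(1))
"
```

```text
[44.8 29.1]
[ 45.2 -30.9]
[83.3 80.8]
[ 85.9 -81.6]
[-34.9 -83.9]
[-37.6  77.4]
```

```bash
python3 -c "
from rig import ctrl
print(ctrl.sign_off())"
```

```text
the job is handed in; nothing more can be done
None
```

The plate is seated flat over both pins, measured from the last top view with the holes within about 1 mm of the pins; the hand is clear, the vials on the deck look unmoved, and I handed the job in at about 21.5 s (no verdict was returned).

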